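# Clamp the canvas-rest bar with a U-bolt

## Task

Take the U-bolt out of its wooden rest, pass both its legs down around the steel bar and through the two holes of the flange plate under the bar, and use it to press the bar down fully home in its cradles; then let go and leave the U-bolt sitting on the bar. Feel for the holes gently: nothing on the mount may be pushed harder than 35 N, and the paint pots, brush and other studio things stay where they are.

Things in the scene. Friction and masses are not known exactly. Their poses are not given: they have to be found in the camera images.
- ubolt_head (a point): Centre of the U-bolt's grip head, an aluminium block 16 (x) x 36 (y) x 40 (z) mm on top of the bend. Below this point: head's underside 20 mm, inside of the bend 24 mm, leg tips 79 mm. Same after a half turn. It starts legs down in the rest's slot with its head standing on the rest's top; lift it over 65 mm to clear the slot.
- ubolt: The same U-bolt: steel rod of 8 mm diameter, legs at y = -17 and +17 mm pointing to -z, U in its y-z plane; leg tips taper to 6 mm over the last 4 mm. Origin at the centre of the bend, 37 mm below the head's centre. 0.1 to 0.2 kg.
- rest: Fixed wooden rest, 60 (x) x 76 (y) x 65 mm tall, with a slot 10.5 mm wide along its y axis; origin under its centre, on the table.
- mount: Fixed plywood board 220 (x) x 110 (y) x 12 mm, origin under its centre, on the table. It carries the bar (along its x axis, over y = 0) in two forked cradles at x = -85 and +85 mm, 75 mm high, and the flange plate between them. When the U-bolt is home its head's centre is 104 mm above the table (109 on the raised bar, 129 with its leg tips on the plate's top).
- plate_mid (a point): Fixed point of the mount at x = y = 0, 50 mm above the table, level with the top of the aluminium flange plate, 110 (x) x 90 (y) x 8 mm. The plate has two through holes of 11 mm at y = -17 and +17. It was clamped by hand: both holes lie at the same x, between -20 and +20 mm from here, NOT measured (look or feel). It does not yield. 30 mm free below.
- bar_mid (a point): Middle of the round steel bar's axis: 22 mm diameter, 210 mm long, along the mount's x. 74 mm above the table raised, 69 mm when home. Its end at x = +112 mm has two upright pins reaching 114 mm above the table.
- bar (a joint): How far the bar has been pressed down: 0 as it starts (raised), 0.005 m fully home. It sits tight in rubber: it moves down at about 9 N, goes no further than home, and stays where it is left.
- squeeze: Bystander, leave alone: terracotta squeeze bottle, diameter 38, 130 tall; origin under its centre (mm).
- brush: Bystander, leave alone: paint brush lying on the table, 170 long (mm).
- pot_a: Bystander, leave alone: blue paint pot, diameter 68, 60 tall; origin under its centre (mm).
- pot_b: Bystander, leave alone: white paint pot, diameter 68, 60 tall; origin under its centre (mm).
- scraper: Bystander, leave alone: flat scraper lying on the table, 200 long (mm).
- cup: Bystander, leave alone: white cup, diameter 72, 85 tall; origin under its centre (mm).
- dish: Bystander, leave alone: white shallow bowl, diameter 110, 30 tall; origin under its centre (mm).

How it is judged:
By the outcome, as a careful person would: the job done as asked, in the order asked, and still so for the second after the job is handed in, with the robot touching nothing.
It also fails if it takes over 72 s, if anything falls off the work surface, if the arm or the gripper's body presses on something with over 40 N, if the wrist force passes 120 N, or if a joint passes its speed limit or range.

## Robot

A 6-joint arm with a two-finger parallel gripper is mounted at the origin on the work surface. World frame = base frame: x ahead of the robot, y to its left, z up, the work surface at z = 0. Lengths are in m, angles in rad, forces in N, time in s.
With the tool pointing down it reaches from about 0.3 to 0.775 m from the base axis. Payload 14.6 kg.
Tool frame: the origin (TCP) lies midway between the tips of the shut fingers; the grasp point (between the pads) lies 19 mm behind it (ctrl.pinch_z is the distance from the TCP to the grasp point, in m); z points along the fingers, y is the line along which they close (so a half turn about z gives the same grasp; the last joint's range is limited). The gripper opens to 94 mm and grips with 3 to 60 N. Pads are 16 mm wide; open, the fingers measure 119 mm over their backs; the gripper's body (75 mm by 177 mm) begins 78 mm behind the grasp point.
Start: joints at [1.262, 0.3, 1.521, -0, 1.321, -0.067], TCP at [0.132, 0.534, 0.205] pointing down, gripper open.
Joint ranges: [-3.03, 3.03], [-0.79, 2.21], [0.23, 2.52], [-1.04, 4.18], [0, 3.07], [-2.55, 2.55]. Speed limits (rad/s): [2.22, 2.22, 2.57, 3.14, 3.14, 3.14].

## Interface

Orientations are given as [roll, pitch, yaw] about the fixed x, y, z axes, in that order (R = Rz(yaw) Ry(pitch) Rx(roll)).
In Python, from station import ctrl gives the robot as it stands.
- The arm moves only by the tool jog_arm, never from a script. Its argument "motion" is a list of rows, each a list of 7 numbers: the shift along the tool's x, y, z in m, then the turn, a rotation vector about the tool's x, y, z in rad, then the opening, from -1 (shut) to 1 (fully open). In form: [[tx, ty, tz, rx, ry, rz, gripper], ...]. A call has 1 to 5 rows; each row shifts and turns the commanded pose from where the row before left it, along the tool's axes as they then stand; what a row does not reach is not made up. A row lasts 1/10 s, in which the tool goes at most 50 mm and 8.59 degrees, less where a joint would pass 70% of its speed; a pose out of reach is approached as far as the arm can. A call is refused whole if a number of a shift passes 0.05 or a number of a turn 0.15, either way. A call with a gripper value outside its range is refused whole. The fingers move at their own pace and stop on an object; "squeeze" is the grip in N (left out, the last holds). Time passes only in rows, so rows that do not move let the fingers close. It gives the time, the measured TCP pose, the force, the opening and the grip force at its end, in the units of the state.
- ctrl.get_obs(): the state, without advancing time (a new reading comes with each control period).
- ctrl.camera(name): name is "side" or "top" or "wrist"; returns the picture (384x512x3 uint8, red, green, blue); there is no depth.
- ctrl.camera_model(name): a dict with "intrinsics" (3x3 intrinsics, pixels), "rvec" (rotation vector, rad) and "tvec" (3), from world to camera coordinates, as OpenCV has them. Camera axes: x right, y down, z forward; pixel columns grow to the right and rows downward; lengths in m; the calibration is good to about 2 mm. The wrist camera is an equidistant fisheye: a pixel r from the principal point sees the ray r / f radians off the axis. A picture is of the moment at which its call begins: read the wrist's pose just before it. camera_model takes no time and is no camera call; for the wrist camera it gives the pose at the moment of the call.
- ctrl.hand_in(): hands the job in; it is judged then, once.
The state is a dict: "time_s": time; "qpos": joint angles; "joint_vel": joint speeds; "tau": joint torques, N m; "ee_pos": TCP position; "eef_rot": TCP orientation; "force": force on the tool from outside, world axes, zero at the start; "moment": the same for the moment, N m; "grip_width": finger opening in m; "grip_force": force on a finger pad.
Only numpy, scipy, OpenCV 4.12 (cv2) and the standard library are available. Lean on these libraries where they do the work, as an engineer would, in place of code of your own. Each camera call takes 0.05 s, during which the arm holds its last target. There are 200 camera calls.

## Working session

There is one attempt and no reset: what is moved stays moved. The work goes in short steps, Python scripts to look and compute and a tool call to move; the robot and the scene stay as the last step left them, time stands still between calls to the robot, and variables do not carry over. Pictures are saved under pics/ and viewed, at most 10 in all, crops included, and the job is handed in when it is done.

Besides the shell and the picture viewer there is one more tool, called after "Request:" as name([rows], argument=value, ...), one row to a line, values as JSON. jog_arm: Moves the arm, as the interface text tells. Its arguments: {"type":"object","properties":{"motion":{"type":"array"},"squeeze":{"type":"number"}},"required":["motion"]}

```bash
mkdir -p pics; ls
python3 - <<'E'
from station import ctrl
import cv2,numpy as np
o=ctrl.get_obs()
print({k:np.round(v,3).tolist() for k,v in o.items()},ctrl.pinch_z)
for n in ["top","side"]:
    m=ctrl.camera_model(n);print(n,m)
    cv2.imwrite(f"pics/{n}0.png",cv2.resize(ctrl.camera(n)[:,:,::-1],(800,600),interpolation=cv2.INTER_CUBIC))
    R=cv2.Rodrigues(np.array(m['rvec'],float))[0];print(-R.T@np.array(m['tvec']).ravel())
E
```

```text
pics
{'time_s': 0.0, 'qpos': [1.262, 0.3, 1.522, 0.0, 1.321, -0.067], 'joint_vel': [0.0, -0.0, 0.002, 0.001, 0.0, 0.001], 'tau': [0.002, -53.181, -35.273, 0.071, 0.024, -0.0], 'ee_pos': [0.132, 0.534, 0.205], 'eef_rot': [-3.14, -0.0, 2.9], 'force': [-0.354, -1.07, 0.388], 'moment': [0.054, -0.002, 0.016], 'grip_force': 0.0, 'grip_width': 0.094} 0.0188
top {'intrinsics': array([[494.86583306,   0.        , 246.5589457 ],
       [  0.        , 494.86583306, 195.23706835],
       [  0.        ,   0.        ,   1.        ]]), 'rvec': array([ 2.17716555, -2.17600199,  0.11460589]), 'tvec': array([0.05416212, 0.62907696, 1.30299406])}
[0.50131564 0.06677988 1.35671956]
side {'intrinsics': array([[357.23968191,   0.        , 252.37067326],
       [  0.        , 357.23968191, 191.45554281],
       [  0.        ,   0.        ,   1.        ]]), 'rvec': array([ 0.82320825, -2.33608606,  1.34846058]), 'tvec': array([0.53744899, 0.24682065, 0.52607742])}
[0.21893676 0.59611896 0.47248087]
```

View pics/top0.png

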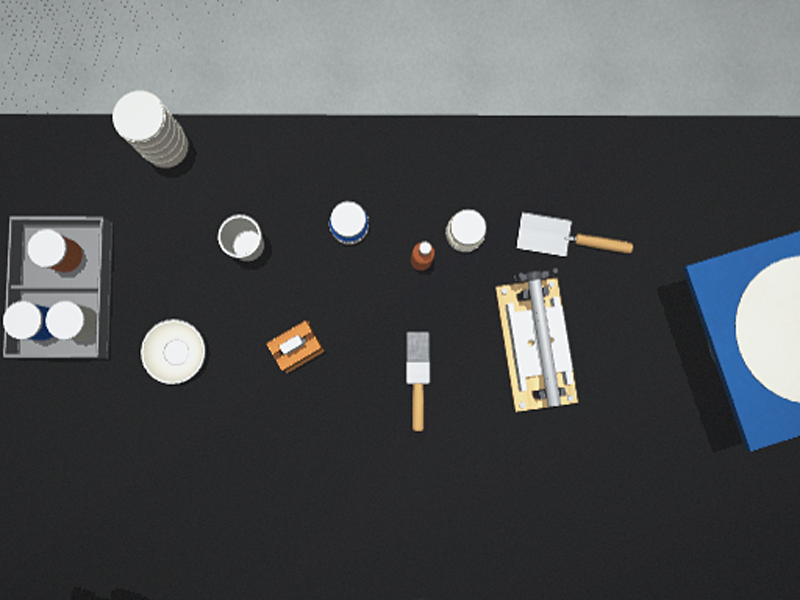

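View pics/side0.png

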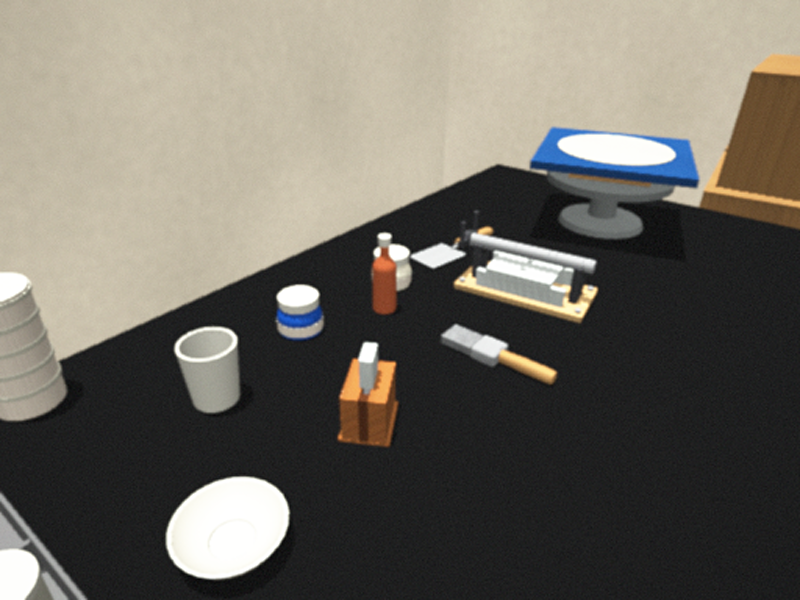

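The top view shows the rest with the head at about (291,344). The mount is at about (540,345), with the pins at its far end near (537,274). The holes show at about (532,342) left of the bar. Next I'll measure on an enlarged crop.

```bash
cat > h.py <<'E'
from station import ctrl
import cv2,numpy as np
def ray(n,uv,m=None):
    m=m or ctrl.camera_model(n);R=cv2.Rodrigues(np.array(m['rvec'],float))[0];c=-R.T@np.array(m['tvec']).ravel()
    K=m['intrinsics'];x=(np.array(uv,float)-[K[0,2],K[1,2]])/K[0,0]
    if n=='wrist':
        r=np.linalg.norm(x);d=np.r_[x/max(r,1e-9)*np.sin(r),np.cos(r)]
    else: d=np.r_[x,1]
    return c,R.T@d
def onz(n,uv,z,m=None):
    c,d=ray(n,uv,m);return c+d*(z-c[2])/d[2]
def proj(n,P,m=None):
    m=m or ctrl.camera_model(n);R=cv2.Rodrigues(np.array(m['rvec'],float))[0];p=R@np.array(P,float)+np.array(m['tvec']).ravel()
    K=m['intrinsics']
    if n=='wrist':
        r=np.hypot(p[0],p[1]);q=p[:2]/max(r,1e-9)*np.arctan2(r,p[2])
    else: q=p[:2]/p[2]
    return q*K[0,0]+[K[0,2],K[1,2]]
E
python3 - <<'E'
from h import *
im=ctrl.camera("top");hsv=cv2.cvtColor(im,cv2.COLOR_RGB2HSV)
cv2.imwrite("pics/raw_top.png",im[:,:,::-1])
r=np.zeros((384,512),np.uint8);r[200:245,165:212]=255
hd=cv2.inRange(hsv,(0,0,170),(180,60,255))&r
c=max(cv2.findContours(hd,0,2)[0],key=cv2.contourArea)
b=cv2.minAreaRect(c);P=[onz("top",p,.105) for p in cv2.boxPoints(b)]
print("head",np.mean(P,0),[(np.linalg.norm(P[i+1]-P[i]),np.degrees(np.arctan2(*(P[i+1]-P[i])[1::-1]))) for i in range(2)])
og=(cv2.inRange(hsv,(5,100,60),(25,255,255))|hd)&r
c=max(cv2.findContours(cv2.morphologyEx(og,3,np.ones((5,5))),0,2)[0],key=cv2.contourArea)
P=[onz("top",p,.065) for p in cv2.boxPoints(cv2.minAreaRect(c))]
print("rest",np.mean(P,0),[(np.linalg.norm(P[i+1]-P[i]),np.degrees(np.arctan2(*(P[i+1]-P[i])[1::-1]))) for i in range(2)])
cr=im[170:268,310:376];rr=im[200:245,165:212]
a=cv2.resize(cr,None,fx=6,fy=6,interpolation=2);bb=cv2.resize(rr,None,fx=6,fy=6,interpolation=2)
o=np.zeros((600,800,3),np.uint8);o[:588,:396]=a;o[:270,400:682]=bb
cv2.imwrite("pics/c1.png",o[:,:,::-1])
E
```

```text
head [0.55898754 0.20876128 0.105     ] [(np.float64(0.03533484265027859), np.float64(-58.789974660801)), (np.float64(0.015681102769748607), np.float64(-148.61670915780647))]
rest [0.55602362 0.20583821 0.065     ] [(np.float64(0.07942800347363625), np.float64(-59.46666212100247)), (np.float64(0.0626421466547267), np.float64(-149.40489691182646))]
```

View pics/c1.png

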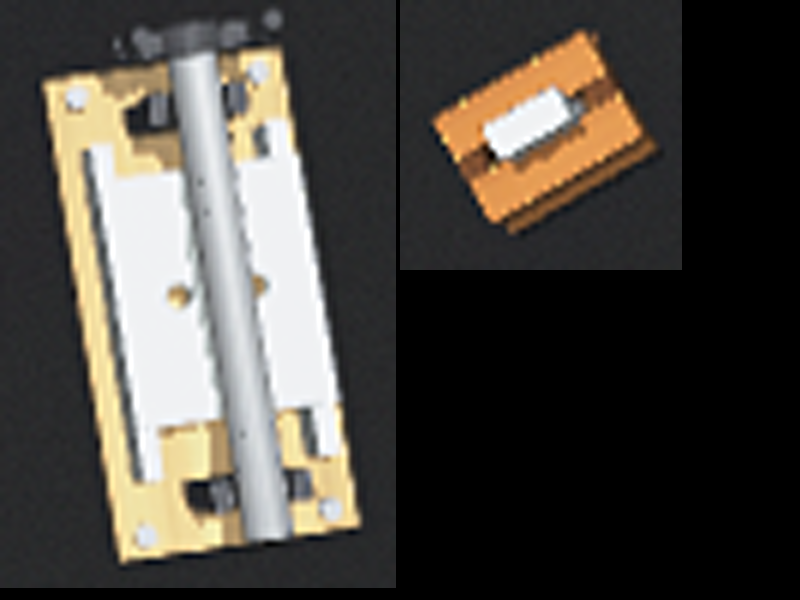

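Run:
```python
from h import *
im=cv2.imread("pics/raw_top.png")[:,:,::-1].copy();hsv=cv2.cvtColor(im,cv2.COLOR_RGB2HSV)
S=lambda x,y:(310+x/6-.42,170+y/6-.42)
co=[onz("top",S(*p),.012) for p in [(45,78),(283,48),(358,524),(122,562)]]
c=np.mean(co,0);print("board",c,[np.linalg.norm(co[i]-co[i-1]) for i in range(4)])
ang=lambda d:np.degrees(np.arctan2(d[1],d[0]))
print(ang(co[0]-co[3]),ang(co[1]-co[2]))
f,n=onz("top",S(192,55),.078),onz("top",S(270,537),.078);print("bar",f,n,np.linalg.norm(f-n),ang(f-n))
hl,hr=onz("top",S(178,296),.05),onz("top",S(260,286),.05);print("holes",hl,hr,hl-hr)
th=np.radians(ang(f-n));u=np.array([np.cos(th),np.sin(th)])
for q in (hl,hr): print("hole x,y in mount",(q-c)[:2]@u,(q-c)[:2]@[-u[1],u[0]])
o=ctrl.get_obs();print(o['time_s'])
def plan(P,ty):
    # tool-frame shift now, turn
    R=cv2.Rodrigues(np.array([0,0,0.]))[0]
    from scipy.spatial.transform import Rotation as T
    R=T.from_euler('xyz',o['eef_rot']).as_matrix()
    print("shift tool",R.T@(np.array(P)-o['ee_pos']),R)
plan([.559,.208,.20],0)
```

```text
board [ 0.56394328 -0.20878474  0.012     ] [np.float64(0.2214710439574978), np.float64(0.1101160547518311), np.float64(0.21817074727355457), np.float64(0.10812909813716293)]
8.229437383627175 7.708888055061196
bar [ 0.66788952 -0.19297952  0.078     ] [ 0.45990266 -0.22262634  0.078     ] 0.21008918680205602 8.112394439612624
holes [ 0.56443866 -0.1905193   0.05      ] [ 0.56886961 -0.2268361   0.05      ] [-0.00443095  0.0363168   0.        ]
hole x,y in mount 0.0030679544506513117 0.01801275286839993
hole x,y in mount 0.002329700421091876 -0.01856590439953323
0.15
shift tool [-0.49296419 -0.21399624  0.00518885] [[-9.70913278e-01  2.39431255e-01 -2.85837764e-04]
 [ 2.39431410e-01  9.70912949e-01 -8.03285548e-04]
 [ 8.51919194e-05 -8.48359143e-04 -9.99999637e-01]]
```

Request:
jog_arm([
  [-0.0448, -0.0195, 0, 0, 0, 0, 1],
  [-0.0448, -0.0195, 0, 0, 0, 0, 1],
  [-0.0448, -0.0195, 0, 0, 0, 0, 1],
  [-0.0448, -0.0195, 0, 0, 0, 0, 1],
  [-0.0448, -0.0195, 0, 0, 0, 0, 1],
])

```text
time_s: 0.65
ee_pos: [0.327, 0.3842, 0.2054]
eef_rot: [-3.142, -0.0, 2.9]
force: [0.3, 1.1, 0.8]
grip_width: 0.0939
grip_force: 0.0
```

Request:
jog_arm([
  [-0.0448, -0.0195, 0, 0, 0, 0, 1],
  [-0.0448, -0.0195, 0, 0, 0, 0, 1],
  [-0.0448, -0.0195, 0, 0, 0, 0, 1],
  [-0.0448, -0.0195, 0, 0, 0, 0, 1],
  [-0.0448, -0.0195, 0, 0, 0, 0, 1],
])

```text
time_s: 1.15
ee_pos: [0.5213, 0.2358, 0.2053]
eef_rot: [-3.141, -0.0, 2.9]
force: [0.8, 1.0, 0.4]
grip_width: 0.0943
grip_force: 0.0
```

Request:
jog_arm([
  [-0.0448, -0.0195, 0, 0, 0, 0, 1],
  [0, 0, 0, 0, 0, -0.15, 1],
  [0, 0, 0, 0, 0, -0.15, 1],
  [0, 0, 0, 0, 0, -0.15, 1],
  [0, 0, 0, 0, 0, -0.15, 1],
])

```text
time_s: 1.65
ee_pos: [0.5588, 0.2076, 0.2051]
eef_rot: [3.142, -0.001, -2.777]
force: [0.4, -0.9, 0.3]
grip_width: 0.0943
grip_force: 0.0
```

Request:
jog_arm([
  [0, 0, 0, 0, 0, -0.15, 1],
  [0, 0, 0, 0, 0, -0.03, 1],
  [0, 0, 0, 0, 0, 0, 1],
  [0, 0, 0, 0, 0, 0, 1],
])

```text
time_s: 2.05
ee_pos: [0.5588, 0.2077, 0.2054]
eef_rot: [3.142, -0.0, -2.607]
force: [0.4, -0.7, 0.8]
grip_width: 0.0938
grip_force: 0.0
```

Run:
```python
from h import *
o=ctrl.get_obs();print(o['time_s'],o['ee_pos'],o['eef_rot'],o['force'],np.degrees(o['eef_rot'][2])-90)
m=ctrl.camera_model("wrist");im=ctrl.camera("wrist");cv2.imwrite("pics/w1raw.png",im[:,:,::-1])
K=m['intrinsics'];print(K)
a=np.radians(121);d=np.array([np.cos(a),np.sin(a)])
for s in(-.018,0,.018): print(proj("wrist",[.559+s*d[0],.2088+s*d[1],.105],m))
cv2.imwrite("pics/w1.png",cv2.resize(im[:,:,::-1],(800,600),interpolation=2))
```

```text
2.05 [0.55876581 0.20771437 0.20536486] [ 3.14156354e+00 -1.65908993e-04 -2.60676662e+00] [ 0.41077873 -0.66980674  0.79599346] -239.35672537777347
[[297.31863964   0.         252.84469087]
 [  0.         297.31863964 196.65570523]
 [  0.           0.           1.        ]]
[235.51525634 196.76776015]
[253.9249518  196.64142189]
[272.33385446 196.51510663]
```

View pics/w1.png

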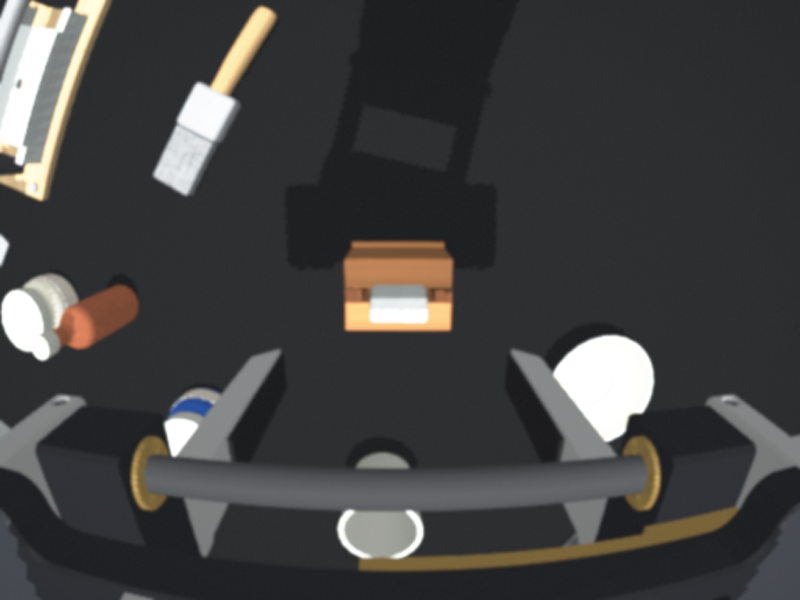

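The wrist view shows the head's bright top face at about (398,314), square to the image, so yaw is right. I'll localise it from this view.

Run:
```python
from h import *
im=cv2.imread("pics/w1raw.png");g=cv2.cvtColor(im,cv2.COLOR_BGR2HSV)
r=np.zeros((384,512),np.uint8);r[175:215,225:285]=255
m=ctrl.camera_model("wrist")
for t in (190,215):
    hd=cv2.inRange(g,(0,0,t),(180,50,255))&r
    c=max(cv2.findContours(hd,0,2)[0],key=cv2.contourArea);b=cv2.minAreaRect(c)
    P=[onz("wrist",p,.105,m) for p in cv2.boxPoints(b)];print(t,b,np.mean(P,0),[np.linalg.norm(P[i]-P[i-1]) for i in (0,1)])
    print([np.degrees(np.arctan2(*(P[i]-P[i-1])[1::-1])) for i in (0,1)])
print(-cv2.Rodrigues(m['rvec'])[0].T@m['tvec'])
```

```text
190 ((254.5, 198.0), (16.0, 37.0), 90.0) [0.55997309 0.21003112 0.105     ] [np.float64(0.016269476148011643), np.float64(0.035966793760350335)]
[np.float64(-150.2651000349559), np.float64(120.62893335141497)]
215 ((254.5, 198.5), (15.0, 37.0), 90.0) [0.56040438 0.21028705 0.105     ] [np.float64(0.015266501717825105), np.float64(0.03599819474470027)]
[np.float64(-150.2685845893312), np.float64(120.62847923696063)]
[0.49325105 0.16912377 0.38501638]
```

Request:
jog_arm([
  [-0.002, 0.001, 0.04, 0, 0, 0, 1],
  [0, 0, 0.04, 0, 0, 0, 1],
  [0, 0, 0.03, 0, 0, 0, 1],
  [0, 0, 0.015, 0, 0, 0, 1],
  [0, 0, 0.009, 0, 0, 0, 1],
])

```text
time_s: 2.6
ee_pos: [0.5599, 0.2096, 0.0707]
eef_rot: [3.141, -0.001, -2.604]
force: [-0.1, 0.2, -0.7]
grip_width: 0.0943
grip_force: 0.0
```

Request:
jog_arm([
  [0, 0, 0, 0, 0, 0, 0],
  [0, 0, 0, 0, 0, 0, 0],
  [0, 0, 0, 0, 0, 0, -0.25],
  [0, 0, 0, 0, 0, 0, -0.25],
  [0, 0, 0, 0, 0, 0, -0.25],
], squeeze=5)

```text
time_s: 3.1
ee_pos: [0.5602, 0.2097, 0.072]
eef_rot: [-3.141, 0.001, -2.603]
force: [-0.3, -0.7, -0.5]
grip_width: 0.0571
grip_force: 0.0
```

Request:
jog_arm([
  [0, 0, 0, 0, 0, 0, -1],
  [0, 0, 0, 0, 0, 0, -1],
  [0, 0, 0, 0, 0, 0, -1],
])

```text
time_s: 3.4
ee_pos: [0.56, 0.2096, 0.0715]
eef_rot: [3.142, 0.0, -2.603]
force: [0.8, 0.3, 0.7]
grip_width: 0.0363
grip_force: 5.0
```

Request:
jog_arm([
  [0, 0, 0, 0, 0, 0, -1],
  [0, 0, 0, 0, 0, 0, -1],
  [0, 0, 0, 0, 0, 0, -1],
], squeeze=50)

```text
time_s: 3.7
ee_pos: [0.56, 0.2096, 0.0715]
eef_rot: [3.142, 0.0, -2.603]
force: [-0.2, 0.7, 1.7]
grip_width: 0.036
grip_force: 50.0
```

Request:
jog_arm([
  [0, 0, -0.01, 0, 0, 0, -1],
  [0, 0, -0.03, 0, 0, 0, -1],
  [0, 0, -0.03, 0, 0, 0, -1],
  [0, 0, -0.03, 0, 0, 0, -1],
  [0, 0, -0.03, 0, 0, 0, -1],
])

```text
time_s: 4.2
ee_pos: [0.5598, 0.2096, 0.2034]
eef_rot: [-3.141, 0.0, -2.603]
force: [0.2, -0.8, -2.5]
grip_width: 0.0352
grip_force: 50.0
```

Request:
jog_arm([
  [0, 0, 0, 0, 0, 0.1, -1],
  [0, 0, 0, 0, 0, 0.1, -1],
  [0, 0, 0, 0, 0, 0.1, -1],
  [0, 0, 0, 0, 0, 0.097, -1],
  [0.004, -0.03, 0, 0, 0, 0, -1],
])

```text
time_s: 4.7
ee_pos: [0.56, 0.1811, 0.2019]
eef_rot: [3.141, 0.0, -3.001]
force: [0.8, -1.1, -1.9]
grip_width: 0.0362
grip_force: 50.0
```

Request:
jog_arm([
  [0.006, -0.045, 0, 0, 0, 0, -1],
  [0.006, -0.045, 0, 0, 0, 0, -1],
  [0.006, -0.045, 0, 0, 0, 0, -1],
  [0.006, -0.045, 0, 0, 0, 0, -1],
  [0.006, -0.045, 0, 0, 0, 0, -1],
])

```text
time_s: 5.2
ee_pos: [0.5619, -0.0494, 0.2022]
eef_rot: [-3.141, 0.001, -3.0]
force: [1.4, 0.5, -1.6]
grip_width: 0.0356
grip_force: 50.0
```

Request:
jog_arm([
  [0.006, -0.045, 0, 0, 0, 0, -1],
  [0.006, -0.045, 0, 0, 0, 0, -1],
  [0.004, -0.04, 0, 0, 0, 0, -1],
  [0.002, -0.03, 0, 0, 0, 0, -1],
  [0, 0, 0, 0, 0, 0, -1],
])

```text
time_s: 5.7
ee_pos: [0.5665, -0.212, 0.2017]
eef_rot: [-3.141, -0.0, -3.004]
force: [-0.4, 0.1, -1.6]
grip_width: 0.0359
grip_force: 50.0
```

Run:
```python
from h import *
o=ctrl.get_obs();print(o['time_s'],o['ee_pos'],o['eef_rot'],o['force'],np.degrees(o['eef_rot'][2])-90,o['grip_width'])
m=ctrl.camera_model("wrist");im=ctrl.camera("wrist");cv2.imwrite("pics/w2raw.png",im[:,:,::-1])
np.save("w2.npy",m,allow_pickle=True)
cv2.imwrite("pics/w2.png",cv2.resize(im[60:360,60:460,::-1],(800,600),interpolation=2))
```

```text
5.7 [ 0.56645074 -0.211966    0.20165831] [-3.14115207e+00 -1.70932999e-04 -3.00398290e+00] [-0.36311779  0.09993528 -1.63768562] -262.1155416144995 0.03592147642795804
```

View pics/w2.png

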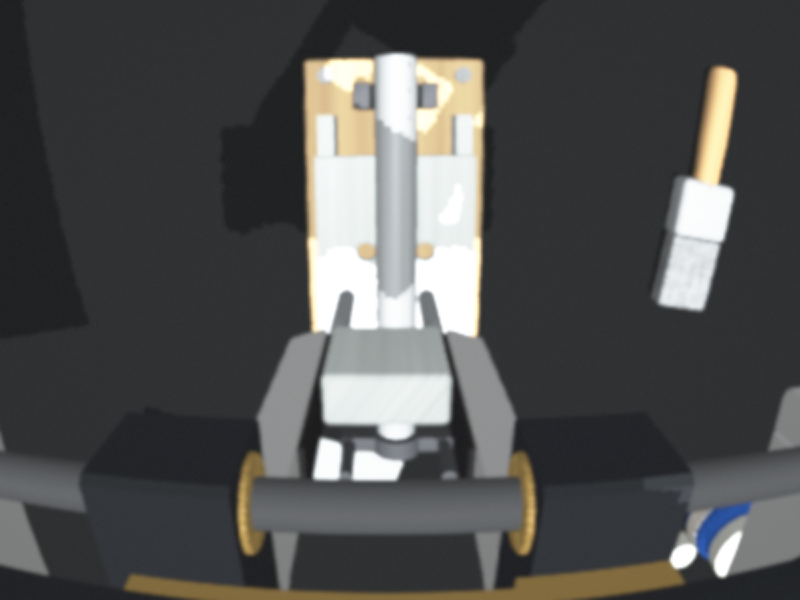

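The wrist view shows both holes beside the bar, at crop (366,252) and (425,252), and the leg tips at about (346,294) and (428,294). Next I'll convert them to world positions.

Run:
```python
from h import *
m=np.load("w2.npy",allow_pickle=True).item()
im=cv2.imread("pics/w2raw.png");hsv=cv2.cvtColor(im,cv2.COLOR_BGR2HSV)
r=np.zeros((384,512),np.uint8);r[178:193,232:282]=255
k=cv2.inRange(hsv,(8,70,60),(30,255,255))&r
for c in cv2.findContours(k,0,2)[0]:
    if cv2.contourArea(c)>8:
        x,y,w,h=cv2.boundingRect(c);print((x,y,w,h),[onz("wrist",p,.05,m).round(4) for p in [(x,y+h/2-.5),(x+w-1,y+h/2-.5),(x+w/2-.5,y),(x+w/2-.5,y+h-1)]])
S=lambda x,y:(60+x/2-.25,60+y/2-.25)
T=[onz("wrist",S(*p),.1362,m) for p in [(346,294),(428,294)]];print("tips",T,np.mean(T,0))
N=[onz("wrist",S(396,y),z,m) for y,z in [(56,.085),(270,.085)]];print("bar line",N,np.degrees(np.arctan2(*(N[1]-N[0])[1::-1])))
```

```text
(269, 183, 7, 6) [array([ 0.5655, -0.1935,  0.05  ]), array([ 0.5646, -0.1866,  0.05  ]), array([ 0.5622, -0.1905,  0.05  ]), array([ 0.568 , -0.1896,  0.05  ])]
(240, 183, 7, 6) [array([ 0.5701, -0.2264,  0.05  ]), array([ 0.5691, -0.2195,  0.05  ]), array([ 0.5667, -0.2233,  0.05  ]), array([ 0.5725, -0.2226,  0.05  ])]
tips [array([ 0.56904261, -0.22904   ,  0.1362    ]), array([ 0.56420621, -0.19391872,  0.1362    ])] [ 0.56662441 -0.21147936  0.1362    ]
bar line [array([ 0.46143685, -0.22150344,  0.085     ]), array([ 0.56894887, -0.20649274,  0.085     ])] 7.948185046850129
```

Request:
jog_arm([
  [-0.0016, 0.0044, 0, 0, 0, 0, -1],
  [0, 0, 0.02, 0, 0, 0, -1],
  [0, 0, 0.02, 0, 0, 0, -1],
  [0, 0, 0.005, 0, 0, 0, -1],
  [0, 0, 0, 0, 0, 0, -1],
])

```text
time_s: 6.25
ee_pos: [0.5679, -0.2029, 0.1564]
eef_rot: [3.141, -0.001, -2.999]
force: [0.0, -0.8, -0.7]
grip_width: 0.0355
grip_force: 50.0
```

Request:
jog_arm([
  [0, 0, 0.005, 0, 0, 0, -1],
  [0, 0, 0.005, 0, 0, 0, -1],
  [0, 0, 0.005, 0, 0, 0, -1],
  [0, 0, 0.005, 0, 0, 0, -1],
  [0, 0, 0, 0, 0, 0, -1],
])

```text
time_s: 6.75
ee_pos: [0.5676, -0.204, 0.1357]
eef_rot: [3.141, -0.001, -3.0]
force: [-0.2, -1.2, -1.5]
grip_width: 0.0358
grip_force: 50.0
```

Run:
```python
from h import *
o=ctrl.get_obs();print(o['time_s'],o['ee_pos'],o['eef_rot'],o['force'],o['moment'])
m=ctrl.camera_model("wrist");im=ctrl.camera("wrist");cv2.imwrite("pics/w3raw.png",im[:,:,::-1])
np.save("w3.npy",m,allow_pickle=True)
cv2.imwrite("pics/w3.png",cv2.resize(im[130:280,155:355,::-1],(800,600),interpolation=2))
```

```text
6.75 [ 0.56764527 -0.20402141  0.13567133] [ 3.14130591e+00 -8.65689906e-04 -3.00045617e+00] [-0.23701532 -1.16009177 -1.52867841] [-0.1583751   0.00060023 -0.00326475]
```

View pics/w3.png

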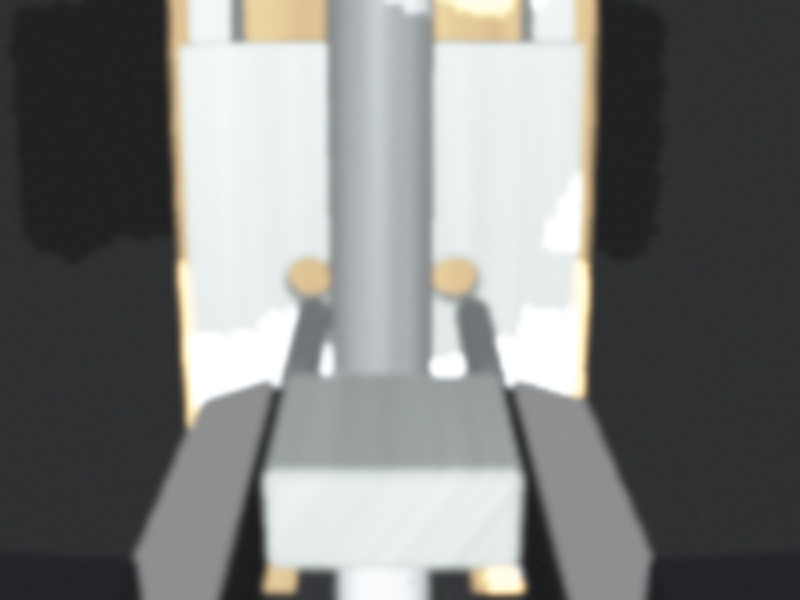

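The wrist view shows the tips at about (316,302) and (473,300) and the hole centres at (309,277) and (456,277). The bolt sits about 3 mm too far in +y.

Run:
```python
from h import *
m=np.load("w3.npy",allow_pickle=True).item();o=ctrl.get_obs();print(o['ee_pos'])
S=lambda x,y:(155+x/4-.375,130+y/4-.375)
im=cv2.imread("pics/w3raw.png");hsv=cv2.cvtColor(im,cv2.COLOR_BGR2HSV)
r=np.zeros((384,512),np.uint8);r[190:208,222:278]=255
k=cv2.inRange(hsv,(8,50,60),(30,255,255))&r
H=[]
for c in cv2.findContours(k,0,2)[0]:
    if cv2.contourArea(c)>8:
        x,y,w,h=cv2.boundingRect(c);p=onz("wrist",(x+w/2-.5,y+h/2-.5),.05,m);H.append(p);print((x,y,w,h),p)
hm=np.mean(H,0);T=[onz("wrist",S(*p),o['ee_pos'][2]-.0655,m) for p in [(316,300),(473,300)]];tm=np.mean(T,0)
print("holes",hm,"tips",T,tm,"bar",onz("wrist",S(380,300),.082,m))
d=(hm-tm)[:2];a=np.radians(8);print("need: tool x",-d@[np.cos(a),np.sin(a)],"tool y",d@[-np.sin(a),np.cos(a)])
```

```text
[ 0.56776144 -0.20408753  0.13610662]
(263, 195, 11, 9) [ 0.56459648 -0.19012088  0.05      ]
(227, 195, 11, 9) [ 0.56926696 -0.22322725  0.05      ]
holes [ 0.56693172 -0.20667406  0.05      ] tips [array([ 0.56809022, -0.22053507,  0.07060662]), array([ 0.56336929, -0.18705695,  0.07060662])] [ 0.56572975 -0.20379601  0.07060662] bar [ 0.56271538 -0.20722866  0.082     ]
need: tool x -0.0007897206011812201 tool y -0.0030173238189067893
```

Request:
jog_arm([
  [0, -0.003, 0, 0, 0, 0, -1],
  [0, 0, 0.005, 0, 0, 0, -1],
  [0, 0, 0.005, 0, 0, 0, -1],
  [0, 0, 0.004, 0, 0, 0, -1],
  [0, 0, 0.003, 0, 0, 0, -1],
])

```text
time_s: 7.3
ee_pos: [0.5682, -0.2069, 0.1189]
eef_rot: [3.141, -0.0, -3.0]
force: [-0.1, -0.8, -1.7]
grip_width: 0.0357
grip_force: 50.0
```

Request:
jog_arm([
  [0, 0, 0.001, 0, 0, 0, -1],
  [0, 0, 0.001, 0, 0, 0, -1],
  [0, 0, 0.001, 0, 0, 0, -1],
  [0, 0, 0.001, 0, 0, 0, -1],
])

```text
time_s: 7.7
ee_pos: [0.5683, -0.207, 0.1155]
eef_rot: [-3.141, 0.0, -3.0]
force: [0.6, -0.1, -1.9]
grip_width: 0.0357
grip_force: 50.0
```

Request:
jog_arm([
  [0, 0, 0.001, 0, 0, 0, -1],
  [0, 0, 0.001, 0, 0, 0, -1],
  [0, 0, 0, 0, 0, 0, -1],
])

```text
time_s: 8.0
ee_pos: [0.5683, -0.2069, 0.1133]
eef_rot: [3.141, -0.0, -3.0]
force: [0.6, 0.1, -0.3]
grip_width: 0.0357
grip_force: 50.0
```

Request:
jog_arm([
  [0, 0, 0.001, 0, 0, 0, -1],
  [0, 0, 0.001, 0, 0, 0, -1],
  [0, 0, 0.001, 0, 0, 0, -1],
  [0, 0, 0, 0, 0, 0, -1],
])

```text
time_s: 8.4
ee_pos: [0.5682, -0.2069, 0.1103]
eef_rot: [3.141, -0.0, -3.0]
force: [-0.4, 0.2, -0.9]
grip_width: 0.0357
grip_force: 50.0
```

Request:
jog_arm([
  [0, 0, 0.002, 0, 0, 0, -1],
  [0, 0, 0.002, 0, 0, 0, -1],
  [0, 0, 0.002, 0, 0, 0, -1],
  [0, 0, 0.002, 0, 0, 0, -1],
  [0, 0, 0.002, 0, 0, 0, -1],
])

```text
time_s: 8.9
ee_pos: [0.5683, -0.207, 0.1002]
eef_rot: [-3.142, -0.0, -3.0]
force: [-0.1, 0.2, -1.3]
grip_width: 0.0357
grip_force: 50.0
```

Request:
jog_arm([
  [0, 0, 0.001, 0, 0, 0, -1],
  [0, 0, 0.001, 0, 0, 0, -1],
  [0, 0, 0.001, 0, 0, 0, -1],
  [0, 0, 0.001, 0, 0, 0, -1],
  [0, 0, 0, 0, 0, 0, -1],
])

```text
time_s: 9.4
ee_pos: [0.5683, -0.2069, 0.0963]
eef_rot: [3.142, -0.0, -3.0]
force: [-0.1, 0.3, -1.0]
grip_width: 0.0357
grip_force: 50.0
```

Request:
jog_arm([
  [0, 0, 0.001, 0, 0, 0, -1],
  [0, 0, 0.001, 0, 0, 0, -1],
  [0, 0, 0.001, 0, 0, 0, -1],
  [0, 0, 0, 0, 0, 0, -1],
])

```text
time_s: 9.8
ee_pos: [0.5685, -0.207, 0.0939]
eef_rot: [-3.141, 0.0, -3.0]
force: [-1.3, 0.1, 4.0]
grip_width: 0.0353
grip_force: 50.0
```

Request:
jog_arm([
  [0, 0, 0.001, 0, 0, 0, -1],
  [0, 0, 0.001, 0, 0, 0, -1],
  [0, 0, 0, 0, 0, 0, -1],
])

```text
time_s: 10.1
ee_pos: [0.5684, -0.207, 0.0918]
eef_rot: [-3.141, 0.0, -3.0]
force: [-1.7, -0.2, 5.0]
grip_width: 0.0356
grip_force: 50.0
```

Request:
jog_arm([
  [0, 0, 0.0007, 0, 0, 0, -1],
  [0, 0, 0.0005, 0, 0, 0, -1],
  [0, 0, 0, 0, 0, 0, -1],
])

```text
time_s: 10.4
ee_pos: [0.5685, -0.207, 0.0906]
eef_rot: [-3.141, 0.0, -3.0]
force: [-0.7, 1.1, 5.1]
grip_width: 0.0357
grip_force: 50.0
```

Request:
jog_arm([
  [0, 0, 0.0005, 0, 0, 0, -1],
  [0, 0, 0, 0, 0, 0, -1],
])

```text
time_s: 10.6
ee_pos: [0.5685, -0.207, 0.0904]
eef_rot: [-3.141, 0.001, -3.0]
force: [-2.9, 1.8, 9.9]
grip_width: 0.0356
grip_force: 50.0
```

Request:
jog_arm([
  [0, 0, 0.0005, 0, 0, 0, -1],
  [0, 0, 0, 0, 0, 0, -1],
])

```text
time_s: 10.8
ee_pos: [0.5685, -0.2071, 0.0904]
eef_rot: [-3.141, 0.001, -3.0]
force: [-4.7, 1.0, 12.5]
grip_width: 0.0359
grip_force: 50.0
```

Request:
jog_arm([
  [0, 0, 0.0008, 0, 0, 0, -1],
  [0, 0, 0, 0, 0, 0, -1],
])

```text
time_s: 11.0
ee_pos: [0.5686, -0.2071, 0.0903]
eef_rot: [-3.141, 0.001, -3.0]
force: [-7.6, 3.1, 18.1]
grip_width: 0.0361
grip_force: 50.0
```

The bar is on its stop: z is unchanged while the force rises to 18 N. Next I'll relax and release.

Request:
jog_arm([
  [0, 0, -0.001, 0, 0, 0, -1],
  [0, 0, -0.001, 0, 0, 0, -1],
  [0, 0, 0, 0, 0, 0, -1],
], squeeze=15)

```text
time_s: 11.3
ee_pos: [0.5684, -0.207, 0.0905]
eef_rot: [-3.141, 0.0, -3.0]
force: [0.8, 0.2, 3.7]
grip_width: 0.036
grip_force: 15.0
```

Request:
jog_arm([
  [0, 0, 0, 0, 0, 0, -0.1],
  [0, 0, 0, 0, 0, 0, -0.1],
  [0, 0, 0, 0, 0, 0, 0.1],
  [0, 0, 0, 0, 0, 0, 0.1],
  [0, 0, 0, 0, 0, 0, 0.1],
])

```text
time_s: 11.8
ee_pos: [0.5683, -0.2069, 0.0904]
eef_rot: [3.142, -0.0, -3.0]
force: [0.3, 0.4, -0.2]
grip_width: 0.0517
grip_force: 0.0
```

Now I'll rise straight up and look.

Request:
jog_arm([
  [0, 0, 0, 0, 0, 0, 0.4],
  [0, 0, -0.01, 0, 0, 0, 0.4],
  [0, 0, -0.02, 0, 0, 0, 0.4],
  [0, 0, -0.03, 0, 0, 0, 0.4],
  [0, 0, -0.03, 0, 0, 0, 0.4],
])

```text
time_s: 12.3
ee_pos: [0.5682, -0.2069, 0.1822]
eef_rot: [-3.142, 0.0, -3.0]
force: [-0.4, 0.1, 1.0]
grip_width: 0.066
grip_force: 0.0
```

Request:
jog_arm([
  [0, 0, -0.04, 0, 0, 0, 0.4],
  [0, 0, -0.04, 0, 0, 0, 0.4],
  [0.03, 0, 0, 0, 0, 0, 0.4],
  [0, 0, 0, 0, 0, 0, 0.4],
  [0, 0, 0, 0, 0, 0, 0.4],
])

```text
time_s: 12.8
ee_pos: [0.5385, -0.2112, 0.2612]
eef_rot: [-3.141, 0.001, -3.001]
force: [0.1, 0.6, -0.5]
grip_width: 0.0661
grip_force: 0.0
```

Run:
```python
from h import *
o=ctrl.get_obs();print(o['time_s'],o['ee_pos'],o['force'],o['grip_width'])
im=ctrl.camera("side")
print("head home top expected",proj("side",[.5684,-.207,.124]),"raised",proj("side",[.5684,-.207,.129]),"bottom",proj("side",[.5684,-.207,.084]))
w=ctrl.camera("wrist")
a=cv2.resize(im[120:220,270:400],(800,600),interpolation=2)
b=np.zeros((600,800,3),np.uint8);b[:300,:390]=cv2.resize(im[120:220,270:400],(390,300),interpolation=2);b[300:,:400]=cv2.resize(w[60:360,60:460],(400,300))
b[:,400:]=cv2.resize(im[130:205,320:370],(400,600),interpolation=2)
cv2.imwrite("pics/fin.png",b[:,:,::-1])
```

```text
12.8 [ 0.53845606 -0.21123877  0.26121764] [ 0.09697178  0.57050086 -0.47001568] 0.06612269763850968
head home top expected [339.98836847 143.16590826] raised [340.25224678 141.32660322] bottom [337.92886555 157.52121521]
```

View pics/fin.png

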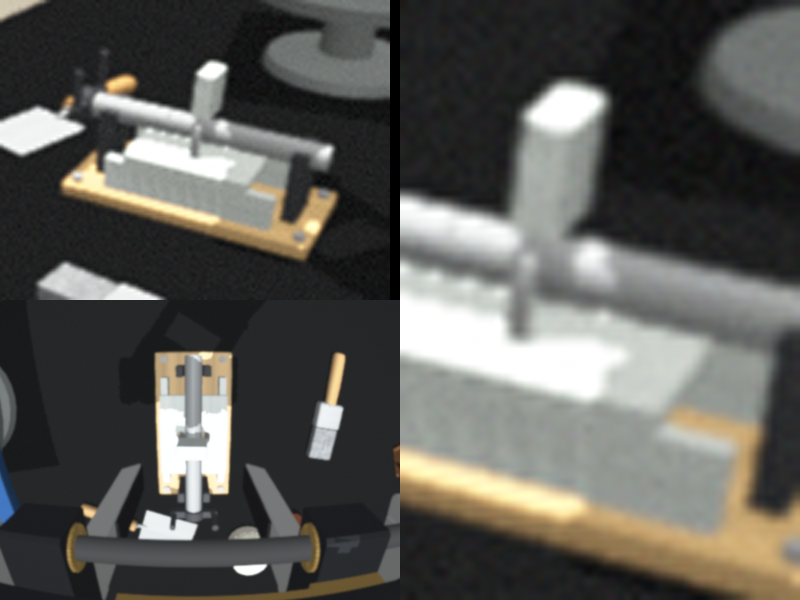

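The U-bolt stands upright on the bar with its leg through the plate. Its head's top is at raw (340.9,143.1), against (340.0,143.2) predicted for home, so the job is done.

```bash
python3 -c "
from station import ctrl
print(ctrl.hand_in())"
```

```text
the job is handed in; nothing more can be done
None
```

The U-bolt is through both flange holes and sits released on the bar, which is pressed fully home; the peak force reading was about 20 N, no bystander was touched as far as I could see, and the job was handed in at about 13 s.

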